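# Fit a new filter cartridge in the water dispenser

## Task

Fit the new filter cartridge from its grey cradle into the round port in the base of the water dispenser, grey tip first. Slide it roughly halfway in and let go of it completely for a moment; then take it further back, or press on its blue end, and push it fully home until it stops. Leave the crockery, jars and spoon on the counter as they are.

Things in the scene. Friction and masses are not known exactly. Their poses are not given: they have to be found in the camera images.
- filter_mid (a point): Filter cartridge: a loose straight white round rod, 30 mm in diameter, 210 mm long, about 0.18 kg, lying level. This point is its centre (on its axis, half-way along). Its x axis runs along the rod from the blue cap to the grey tip. It starts in the cradle with its axis 40 mm above the counter; the middle 110 mm of the rod is free to grasp from above between the cradle's two saddles.
- filter_tip (a point): Centre of the front end of the cartridge: a grey nose, tapering over its last 16 mm from 30 to 16 mm diameter; 105 mm from filter_mid along its +x.
- filter_cap (a point): Centre of the flat rear face of the cartridge: the blue cap, 30 mm in diameter and 24 mm long; 105 mm from filter_mid along its -x. Fully home, the cartridge rests on the bore's end and this face stands 10 mm out of the dispenser's front face. Let go part-way in, the cartridge stays there, drooping slightly; it slides in with light friction (a few N).
- cradle: Fixed grey plastic cradle, 170 x 56 mm, origin at the centre of its underside, x axis along the cartridge it holds (towards the tip). Base plate 12 mm thick; two saddles at 66 mm either side of the middle, each 22 mm long, 44 mm wide, rising to 42 mm, open at the top: the cartridge lifts straight up.
- port_mouth (a point): Centre of the mouth of the filter port, on the bore's axis, in the flat front face of the dispenser's low base, 48 mm above the counter. Its x axis points level into the bore, z up. The port is a blind round bore, 33 mm in diameter and 200 mm deep, with a 7 mm lead-in chamfer and a blue ring painted round it.
- dispenser: Fixed white countertop water dispenser, origin on the counter below port_mouth, same axes. Base 170 mm wide, 88 mm high and 460 mm long from the front face, with a flat drip grate on top; at its far end a tower from 330 mm behind the face, 318 mm high in all, with two taps that reach forward to 299 mm behind the face at 200 to 245 mm height.
- mug: Bystander, leave alone: blue ceramic mug, 80 mm wide, 90 mm high; origin at its underside's centre (loose)
- sugar_bowl: Bystander, leave alone: white ceramic bowl, 100 mm wide, 50 mm high; origin at its underside's centre (loose)
- jar: Bystander, leave alone: amber glass jar with wooden lid, 68 mm wide, 85 mm high; origin at its underside's centre (loose)
- tin: Bystander, leave alone: green tea tin, 72 mm wide, 80 mm high; origin at its underside's centre (loose)
- cup: Bystander, leave alone: terracotta cup without handle, 76 mm wide, 85 mm high; origin at its underside's centre (loose)
- spoon: Bystander, leave alone: steel spoon, 150 mm long, lying flat; origin at its underside's centre (loose)
- filter: The same cartridge as a body; origin and axes as filter_mid
Mind the look-alikes: they are no part of the job. Leave any orange look-alike of the filter alone.

How it is judged:
By the outcome, as a careful person would: the job done as asked, in the order asked, and still so for the second after the job is handed in, with the robot touching nothing.
It also fails if it takes over 59 s, if anything falls off the work surface, if the arm or the gripper's body presses on something with over 40 N, if the wrist force passes 120 N, or if a joint passes its speed limit or range.

## Robot

A 6-joint arm with a two-finger parallel gripper is mounted at the origin on the work surface. World frame = base frame: x ahead of the robot, y to its left, z up, the work surface at z = 0. Lengths are in m, angles in rad, forces in N, time in s.
With the tool pointing down it reaches from about 0.4 to 0.825 m from the base axis. Payload 7 kg.
Tool frame: the origin (TCP) lies at the very end of the fingers, on their centre line; the grasp point (between the pads) lies 19 mm behind it; z points along the fingers, y is the direction in which the jaws open and shut (so a half turn about z gives the same grasp; the last joint's range is limited). The gripper opens to 88 mm and grips with 3 to 60 N. Pads are 19 mm wide; open, the fingers measure 130 mm over their backs; the gripper's body (78 mm by 193 mm) begins 47 mm behind the grasp point.
Start: joints at [1.44, 0.359, 0.012, 0, -1.224, -0.288], TCP at [0.275, 0.617, 0.227] pointing down, gripper open.
Joint ranges: [-3.07, 3.07], [-1.43, 2.12], [-1.02, 1.25], [-3.03, 1.67], [-3.05, -0], [-3.03, 3.03]. Speed limits (rad/s): [2.39, 2.39, 3.01, 3.14, 3.14, 3.14].

## Interface

Orientations are given as [roll, pitch, yaw] about the fixed x, y, z axes, in that order (R = Rz(yaw) Ry(pitch) Rx(roll)).
In Python, from station import arm, eyes, job, outline_of gives the robot as it stands.
- The arm moves only by the tool apply_moves, never from a script. Its argument "moves" is a list of rows, each a list of 5 numbers: the opening, from -1 (shut) to 1 (fully open), then the shift along the tool's x, y, z in m, then the turn about the tool's z in rad. A call has 1 to 12 rows; each row shifts and turns the commanded pose from where the row before left it, along the tool's axes as they then stand; what a row does not reach is not made up. A row lasts 1/12 s, in which the tool goes at most 41.7 mm and 7.16 degrees, less where a joint would pass 70% of its speed; a pose out of reach is approached as far as the arm can. A call with a gripper value outside its range is refused whole. The fingers move at their own pace and stop on an object; "newtons" is the grip in N (left out, the last holds). Time passes only in rows, so rows that do not move let the fingers close. It gives the time, the measured TCP pose, the force and the opening at its end, in the units of the state.
- arm.get_state(): the state, without advancing time (a new reading comes with each control period).
- eyes.grab_frame(name): name is "scene" or "top" or "wrist"; returns a dict with "color" (480x640x3 uint8, red, green, blue), "z_map" (480x640 float32, m along the optical axis (not along the pixel's ray), 0 where there is no reading), "camera_matrix" (3x3 intrinsics, pixels), "extrinsics" (4x4, takes a point from camera to world coordinates). Camera axes: x right, y up, looking along -z (the intrinsics and any distortion apply to the point x, -y, -z); pixel columns grow to the right and rows downward; lengths in m; the calibration is good to about 2 mm. A picture is of the moment at which its call begins.
- job.job_done(): hands the job in, once; it reports no verdict.
Trained networks look in a picture, given as the dict that the camera call returned (one of the last four; its "shot" number tells which), for a name from the list of things; names that differ only in an ending like _2 or _b are one class to them, and where a whole thing is asked for, a point or a joint stands for the part that bears it (a point fixed in the world has none). Each returns a list of dicts, best first, with "score" (0 to 1); they miss things now and then, are a little off and sometimes report something else, mostly with a low value. They report only what shows in the picture. A call takes as long as a camera call. They do not tell look-alikes from the thing itself.
- outline_of(label, picture): "region" (480x640 bool, what is visible of it) and "extent" ([left, top, right, bottom] in pixels, round what is visible of it).
The state is a dict: "t": time; "q": joint angles; "qd": joint speeds; "joint_efforts": joint torques, N m; "eef_pos": TCP position; "ee_rot": TCP orientation; "force": force on the tool from outside, world axes, zero at the start; "moment": the same for the moment, N m; "width": finger opening in m.
Only numpy, scipy, OpenCV 4.12 (cv2) and the standard library are available. Lean on these libraries where they do the work, as an engineer would, in place of code of your own. Each camera call takes 0.05 s, during which the arm holds its last target.

## Working session

There is one attempt and no reset: what is moved stays moved. The work goes in short steps, Python scripts to look and compute and a tool call to move; the robot and the scene stay as the last step left them, time stands still between calls to the robot, and variables do not carry over. Pictures are saved under pics/ and viewed, and the job is handed in when it is done.

Besides the shell and the picture viewer there is one more tool, called after "Request:" as name(argument=value, ...), one argument or row to a line, values as JSON. apply_moves: Moves the arm, as the interface text tells. Its arguments: {"type":"object","properties":{"moves":{"type":"array","items":{"type":"array","items":{"type":"number"}}},"newtons":{"type":"number"}},"required":["moves"]}

```bash
mkdir -p pics
cat > h.py <<'E'
import numpy as np,cv2
from station import arm,eyes,job,outline_of
def save(p,n): cv2.imwrite('pics/'+n,cv2.cvtColor(p['color'],cv2.COLOR_RGB2BGR))
def world(p):
    K=p['camera_matrix'];T=p['extrinsics'];z=p['z_map']
    v,u=np.mgrid[0:480,0:640]
    X=(u-K[0,2])/K[0,0]*z;Y=(v-K[1,2])/K[1,1]*z
    c=np.stack([X,-Y,-z],-1)
    return c@T[:3,:3].T+T[:3,3]
E
python3 - <<'E'
from h import *
s=arm.get_state();print(s)
for n in ['scene','top','wrist']:
    p=eyes.grab_frame(n);save(p,n+'0.png');print(n,p.keys(),p['camera_matrix'],p['extrinsics'])
    np.save(n+'_w.npy',world(p));np.save(n+'_c.npy',p['color'])
    for l in ['filter','cradle','dispenser','port_mouth']:
        try:
            for o in outline_of(l,p): print(l,o['score'],o['extent'])
        except Exception as e: print(l,e)
E
```

```text
{'t': 0.0, 'q': array([ 1.44013606e+00,  3.59359378e-01,  1.10839242e-02, -3.71439746e-04,
       -1.22412445e+00, -2.88093145e-01]), 'qd': array([-0.00052206,  0.00078783,  0.00049431, -0.00026233,  0.00163842,
        0.0009709 ]), 'joint_efforts': array([ 1.87517021e-04, -5.82708442e+01,  2.93043888e+01,  6.99652523e+00,
        6.87154839e-03, -1.69074842e-04]), 'eef_pos': array([0.2742924 , 0.61621898, 0.22564756]), 'ee_rot': array([ 3.13995595e+00, -1.20870443e-04, -4.18879795e-01]), 'force': array([ 0.09612162,  0.41548012, -0.33229509]), 'moment': array([ 0.01258454, -0.00622383,  0.01529456]), 'width': 0.08775046906199048}
scene dict_keys(['color', 'z_map', 'camera_matrix', 'extrinsics', 'shot']) [[539.65751953   0.         315.24651669]
 [  0.         539.65751953 231.76355306]
 [  0.           0.           1.        ]] [[ 0.79858452 -0.46136275  0.38653225  1.02283354]
 [ 0.60174511  0.59827083 -0.52912649 -0.74120904]
 [ 0.01286828  0.65514611  0.7553926   0.97136389]
 [ 0.          0.          0.          1.        ]]
filter 0.89 [230.6, 201.8, 286.6, 274.1]
filter 0.7 [
[... 472 characters left out ...]
20918526  0.97787103  1.14933182]
 [ 0.          0.          0.          1.        ]]
filter 0.88 [305.1, 274.1, 395.3, 296.8]
filter 0.86 [426.3, 308.1, 513.9, 340.2]
cradle 0.59 [315.6, 271.9, 387.9, 300.3]
dispenser 0.73 [0.0, 153.6, 241.9, 265.4]
port_mouth 0.88 [0.0, 152.3, 243.5, 263.8]
wrist dict_keys(['color', 'z_map', 'camera_matrix', 'extrinsics', 'shot']) [[339.91861232   0.         324.34597378]
 [  0.         339.91861232 239.34516911]
 [  0.           0.           1.        ]] [[-0.40657213  0.8692      0.28140799  0.3525676 ]
 [-0.91361712 -0.38623505 -0.12698912  0.58262326]
 [-0.00168932 -0.3087294   0.95114841  0.38375246]
 [ 0.          0.          0.          1.        ]]
```

View pics/scene0.png

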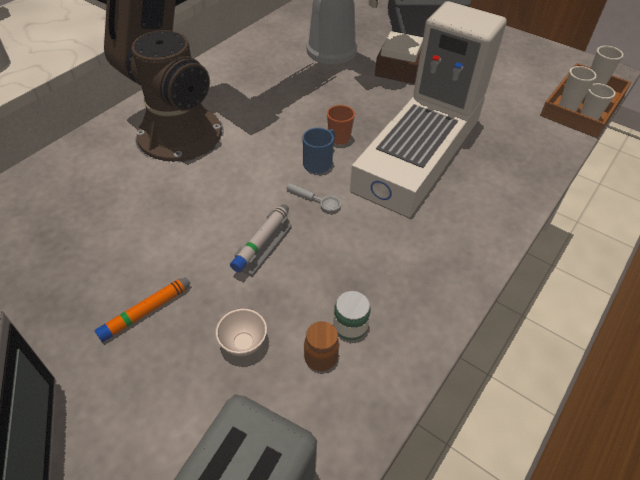

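View pics/top0.png

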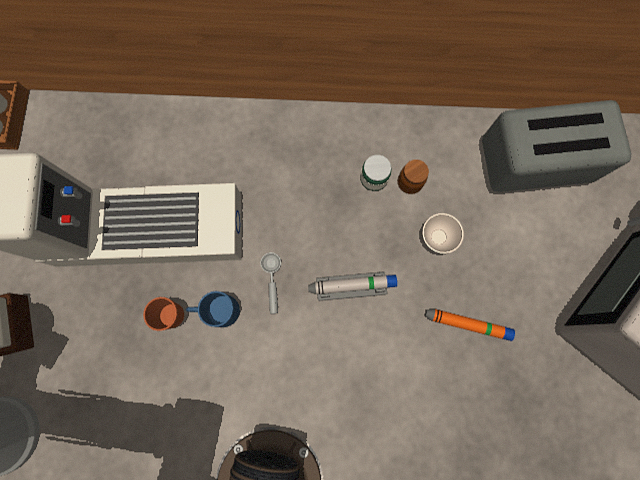

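View pics/wrist0.png

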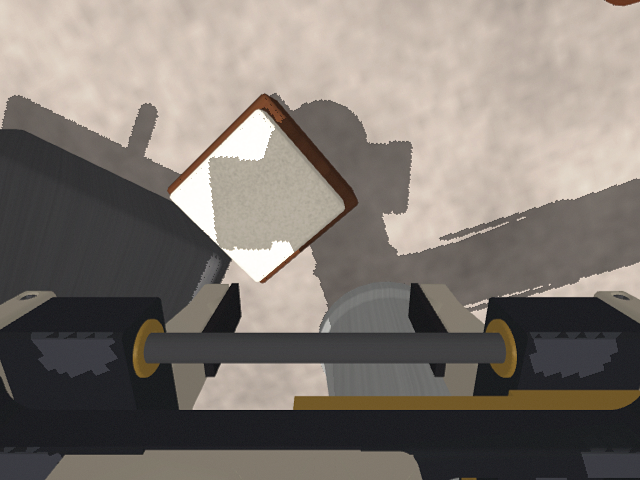

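White cartridge in the grey cradle: scene (260,238), top (352,285). The orange look-alike: scene (143,310), top (470,325), left alone. The port with its blue ring is at scene (381,190), on the dispenser's -y face. Next I'll measure both and enlarge a crop.

Run:
```python
from h import *
import cv2
for n in ['top','scene']:
    w=np.load(n+'_w.npy');c=np.load(n+'_c.npy')
    hsv=cv2.cvtColor(c,cv2.COLOR_RGB2HSV)
    # blue pix
    b=(hsv[...,0]>105)&(hsv[...,0]<130)&(hsv[...,1]>120)
    nn,lab,st,ce=cv2.connectedComponentsWithStats(b.astype(np.uint8))
    for i in range(1,nn):
        if st[i,4]>12:
            q=w[lab==i];print(n,st[i],q.mean(0).round(4),q.min(0).round(3),q.max(0).round(3))
    # rod top points
    box=(slice(260,310),slice(295,410)) if n=='top' else (slice(195,285),slice(225,300))
    q=w[box].reshape(-1,3); cc=c[box].reshape(-1,3)
    m=(q[:,2]>0.046)&(q[:,2]<0.07); q=q[m]
    mu=q.mean(0);u,s,vt=np.linalg.svd(q-mu,full_matrices=False);d=vt[0]*-np.sign(-vt[0][1])
    t=(q-mu)@d; print('rod',mu,d,t.min(),t.max(),q[:,2].max(),np.percentile(q[:,2],95), 'mid',mu+d*(t.min()+t.max())/2)
    # base top
    q=w.reshape(-1,3);m=(abs(q[:,2]-0.088)<0.006)&(q[:,1]>0.0)&(q[:,0]>.3)
    m=m.reshape(480,640)
    nn,lab,st,ce=cv2.connectedComponentsWithStats(m.astype(np.uint8));i=1+st[1:,4].argmax()
    q=w[lab==i];print('base',st[i],q[:,2].mean());
    r=cv2.minAreaRect((q[:,:2]*1000).astype(np.float32));print(r,cv2.boxPoints(r))
    print('table',np.median(w[280:320,250:300][...,2]))
c=np.load('scene_c.npy');a=cv2.resize(c[160:290,210:430],None,fx=3.5,fy=3.5,interpolation=2);cv2.imwrite('pics/crop1.png',a[...,::-1])
```

```text
top [ 64 186   9   8  70] [0.5946 0.4104 0.2569] [ 0.329 -0.109  0.239] [0.607 0.428 1.149]
top [387 275  10  12 108] [ 0.4652 -0.2651  0.0528] [ 0.453 -0.283  0.001] [ 0.479 -0.253  0.06 ]
top [503 327  12  14 115] [ 0.3542 -0.542   0.0378] [ 0.329 -0.558  0.015] [ 0.37  -0.109  1.149]
rod [ 0.45445419 -0.17415835  0.05324242] [-0.13455319  0.9908987  -0.00389871] -0.10300472942056625 0.10659256581998341 0.06099278204546277 0.058198252624641754 mid [ 0.45421281 -0.17238076  0.05323543]
base [  35  183  201   78 9070] 0.0898074773356117
((576.1321411132812, 337.4356689453125), (171.8414306640625, 457.5310974121094), 4.723388195037842) [[471.66547  558.3491  ]
 [509.341    102.371864]
 [680.5988   116.52222 ]
 [642.9233   572.49945 ]]
table 0.0012028320787462743
scene [455  62   8   6  32] [0.6007 0.4184 0.2428] [0.593 0.411 0.238] [0.607 0.431 0.247]
scene [231 256  15  15 150] [ 0.4762 -0.27    0.0547] [ 0.458 -0.741  0.028] [ 1.023 -0.251  0.971]
scene [ 95 324  17  18 170] [ 0.3719 -0.5494  0.0357] [ 0.348 -0.741  0.01 ] [ 1.023 -0.534  0.971]
rod [ 0.46058901 -0.18185598  0.05227025] [-0.13260614  0.99116818 -0.00112009] -0.09611396854916551 0.11606570895243483 0.05937107112262274 0.05661208474899601 mid [ 0.45926615 -0.17196821  0.05225908]
base [ 352   95  134   99 5598] 0.0890369149369537
((577.1470947265625, 337.5040283203125), (172.1839599609375, 462.1683349609375), 4.571424961090088) [[472.91113 560.9914 ]
 [509.74683 100.2933 ]
 [681.38306 114.01666]
 [644.54736 574.7148 ]]
table -0.00023709952140760215
```

View pics/crop1.png

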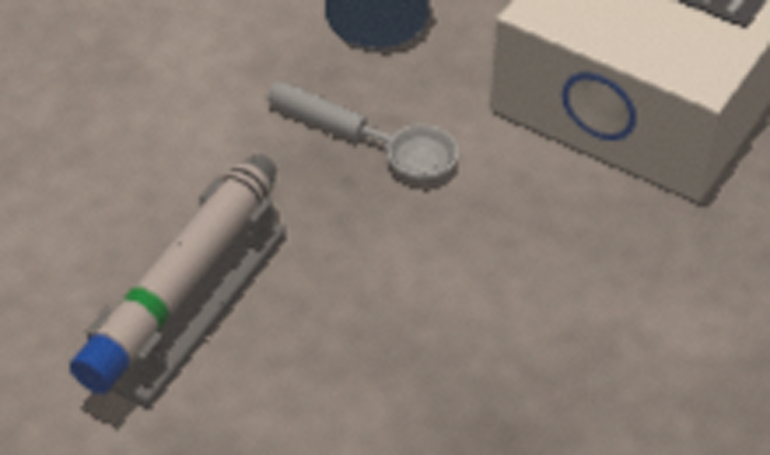

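Request:
apply_moves(
  moves=[
    [1,0,0,0,0.085],
    [1,0,0,0,0.085],
    [1,0,0,0,0.085],
    [1,0,0,0,0.085],
    [1,0,0,0,0.085],
    [1,0,0,0,0.085],
    [1,0,0,0,0.085],
    [1,0,0,0,0.085],
    [1,0,0,0,0.085],
    [1,0,0,0,0.085],
    [1,0,0,0,0.085],
    [1,0,0,0,0.085],
  ],
  newtons=25,
)

```text
t: 1.75
eef_pos: [0.2745, 0.6166, 0.2266]
ee_rot: [3.142, 0.0, -1.443]
force: [0.4, -0.2, 0.0]
width: 0.0873
```

```bash
cat >> h.py <<'E'
from scipy.spatial.transform import Rotation as Ro
def rel(target,s=None):
    s=s or arm.get_state();R=Ro.from_euler('xyz',s['ee_rot']).as_matrix()
    return R.T@(np.array(target)-s['eef_pos'])
E
python3 - <<'E'
from h import *
w=np.load('scene_w.npy');c=np.load('scene_c.npy')
hsv=cv2.cvtColor(c,cv2.COLOR_RGB2HSV).astype(int)
b=(hsv[...,0]>100)&(hsv[...,0]<135)&(hsv[...,1]>70)
m=np.zeros_like(b);m[175:205,365:398]=b[175:205,365:398]
q=w[m];print(m.sum());
ys,xs=np.nonzero(m);e=cv2.fitEllipse(np.stack([xs,ys],1).astype(np.float32));print(e)
print(q.mean(0),(q.min(0)+q.max(0))/2,q.min(0),q.max(0))
# face plane fit
box=w[165:212,355:410].reshape(-1,3);k=(box[:,2]>.01)&(box[:,2]<.08)&(abs(box[:,1]-.108)<.03);f=box[k]
A=np.c_[f[:,0],f[:,2],np.ones(len(f))];
for _ in range(5):
    sol=np.linalg.lstsq(A,f[:,1],rcond=None)[0];r=f[:,1]-A@sol;g=abs(r)<.004;A=A[g];f=f[g]
print('face y=',sol,len(f),r.std(), 'y at .595', .595*sol[0]+.048*sol[1]+sol[2])
s=arm.get_state();print(s['eef_pos'],s['ee_rot'],s['q'])
d=np.array([-.1335,.991,0]);mid=np.array([.457,-.172,.04]);gp=mid-30e-3*d
print('gp',gp,rel([gp[0],gp[1],.20]))
E
```

```text
58
((380.5140380859375, 190.06207275390625), (14.561362266540527, 21.771638870239258), 128.32472229003906)
[0.60281911 0.09782817 0.06554329] [ 0.79544278 -0.29712676  0.49507401] [ 0.56805201 -0.74120904  0.01878413] [1.02283354 0.14695552 0.97136389]
face y= [ 0.08001693 -0.0106912   0.06478338] 988 0.0015285223749808377 y at .595 0.11188028108456251
[0.27448606 0.61663301 0.22656943] [ 3.14157459e+00  1.27997629e-05 -1.44301557e+00] [ 1.44011471e+00  3.58572503e-01  1.18870947e-02 -2.20456021e-05
 -1.22410316e+00 -1.31232646e+00]
gp [ 0.461005 -0.20173   0.04    ] [ 0.83546008 -0.08071205  0.02655728]
```

Request:
apply_moves(
  moves=[
    [1,0.035,-0.0034,0,0],
    [1,0.035,-0.0034,0,0],
    [1,0.035,-0.0034,0,0],
    [1,0.035,-0.0034,0,0],
    [1,0.035,-0.0034,0,0],
    [1,0.035,-0.0034,0,0],
    [1,0.035,-0.0034,0,0],
    [1,0.035,-0.0034,0,0],
    [1,0.035,-0.0034,0,0],
    [1,0.035,-0.0034,0,0],
    [1,0.035,-0.0034,0,0],
    [1,0.035,-0.0034,0,0],
  ],
)

```text
t: 2.75
eef_pos: [0.3702, 0.2041, 0.2269]
ee_rot: [-3.141, 0.001, -1.438]
force: [0.9, -0.7, 0.4]
width: 0.0877
```

Request:
apply_moves(
  moves=[
    [1,0.035,-0.0034,0,0],
    [1,0.035,-0.0034,0,0],
    [1,0.035,-0.0034,0,0],
    [1,0.035,-0.0034,0,0],
    [1,0.035,-0.0034,0,0],
    [1,0.035,-0.0034,0,0],
    [1,0.035,-0.0034,0,0],
    [1,0.035,-0.0034,0,0],
    [1,0.035,-0.0034,0,0],
    [1,0.035,-0.0034,0,0],
    [1,0.035,-0.0034,0,0],
    [1,0.035,-0.0034,0,0],
  ],
)

```text
t: 3.75
eef_pos: [0.4661, -0.2073, 0.2269]
ee_rot: [-3.141, -0.0, -1.439]
force: [1.8, 1.8, -0.7]
width: 0.0877
```

Run:
```python
from h import *
s=arm.get_state();print(s['eef_pos'],s['ee_rot'],s['q'])
d=np.array([-.1335,.991,0]);mid=np.array([.457,-.172,.04]);gp=mid-30e-3*d
print('gp',gp,rel([gp[0],gp[1],.023]))
p=eyes.grab_frame('wrist');save(p,'w1.png');w=world(p)
for o in outline_of('filter',p):
    print(o['score'],o['extent'])
    q=w[o['region']];q=q[(q[:,2]>.046)&(q[:,2]<.07)];mu=q.mean(0);vt=np.linalg.svd(q-mu,full_matrices=False)[2];t=(q-mu)@vt[0];print(len(q),mu,vt[0],t.min(),t.max(),'mid',mu+vt[0]*(t.min()+t.max())/2,q[:,2].max())
# ring ray
p=eyes.grab_frame('scene');K=p['camera_matrix'];T=p['extrinsics']
r=T[:3,:3]@np.array([(380.51-K[0,2])/K[0,0],-(190.06-K[1,2])/K[1,1],-1]);o=T[:3,3]
n=np.array([-.08002,1,.0])
for f in (.06478-.0107*.048,.0617,.0597): print(o+r*((f-n@o)/(n@r)))
```

```text
[ 0.46605085 -0.20727598  0.22686695] [-3.14076870e+00 -1.47755150e-04 -1.43889962e+00] [-3.29624575e-02  8.47887052e-02 -3.45381462e-01  1.15890991e-05
 -1.13978912e+00  1.64854385e-01]
gp [ 0.461005 -0.20173   0.04    ] [-0.00619153  0.00444063  0.20386245]
0.76 [315.2, 146.8, 346.5, 334.6]
4630 [ 0.45809029 -0.18404889  0.05196957] [-1.33874172e-01  9.90997909e-01  9.22676845e-04] -0.09081692569692991 0.1137965275456907 mid [ 0.4565521  -0.17266252  0.05198017] 0.056318655699968856
0.7 [406.8, 0.0, 458.9, 80.0]<stdin>:8: RuntimeWarning: Mean of empty slice.
  ret = um.true_divide(
Traceback (most recent call last):
IndexError: index 0 is out of bounds for axis 0 with size 0
```

View pics/w1.png

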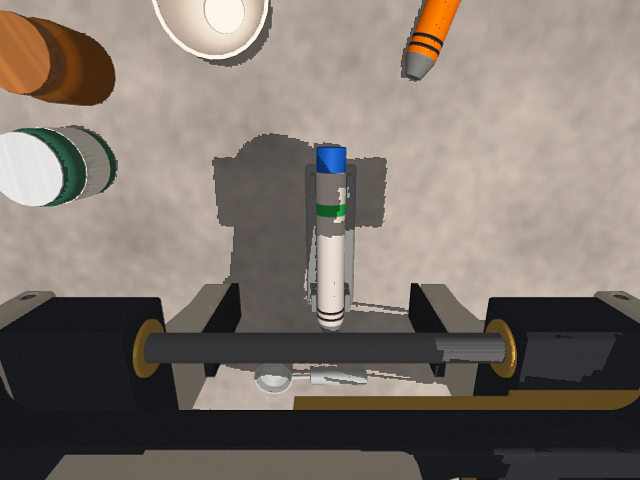

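The wrist view shows the white cartridge from its blue cap (331,158) to its tip (330,325), lined up with the jaws. Its mid at (0.4566, -0.1727) agrees with the earlier estimate, so I'm descending.

Request:
apply_moves(
  moves=[
    [1,-0.003,0.0022,0.02,0],
    [1,-0.003,0.0022,0.025,0],
    [1,0,0,0.025,0],
    [1,0,0,0.025,0],
    [1,0,0,0.025,0],
    [1,0,0,0.025,0],
    [1,0,0,0.02,0],
    [1,0,0,0.015,0],
    [1,0,0,0.012,0],
    [1,0,0,0.008,0],
    [1,0,0,0.004,0],
    [1,0,0,0,0],
  ],
)

```text
t: 4.85
eef_pos: [0.4605, -0.1998, 0.0221]
ee_rot: [3.141, 0.0, -1.439]
force: [-0.1, 0.8, -0.4]
width: 0.0874
```

Request:
apply_moves(
  moves=[
    [0,0,0,0,0],
    [-0.5,0,0,0,0],
    [-1,0,0,0,0],
    [-1,0,0,0,0],
    [-1,0,0,0,0],
    [-1,0,0,0,0],
    [-1,0,0,0,0],
    [-1,0,0,0,0],
  ],
  newtons=25,
)

```text
t: 5.52
eef_pos: [0.4608, -0.2, 0.0226]
ee_rot: [-3.142, 0.0, -1.439]
force: [0.6, 0.4, 0.3]
width: 0.04
```

Run:
```python
from h import *
s=arm.get_state();print(s['eef_pos'],s['ee_rot'],s['width'],s['force'])
p=eyes.grab_frame('scene');save(p,'s2.png');K=p['camera_matrix'];T=p['extrinsics']
r=T[:3,:3]@np.array([(380.51-K[0,2])/K[0,0],-(190.06-K[1,2])/K[1,1],-1]);o=T[:3,3]
n=np.array([-.08002,1,.0])
for f in (.06478-.0107*.048,.0617,.0597): print(o+r*((f-n@o)/(n@r)))
```

```text
[ 0.46079887 -0.19995234  0.02262704] [-3.14151140e+00  3.10053458e-06 -1.43885494e+00] 0.03996480424622001 [0.5965772  0.35912122 0.27772063]
[0.59428791 0.11182132 0.04584525]
[0.59552739 0.1093541  0.04852212]
[0.59649332 0.1074314  0.05060822]
```

View pics/s2.png

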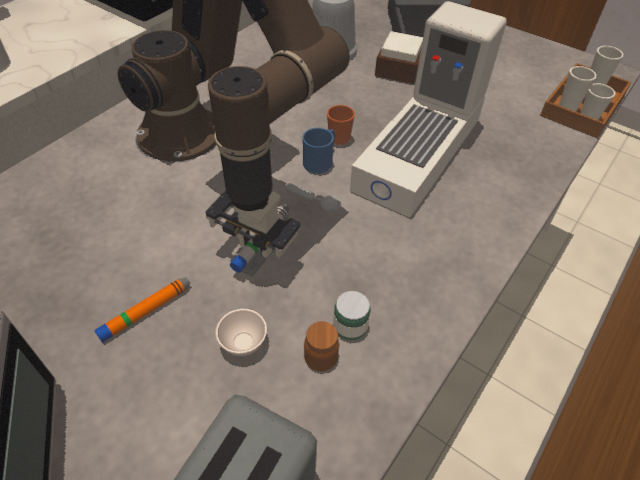

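The gripper straddles the rod and the port face reads (0.5955, 0.109, 0.0485), which agrees with the given 48 mm height. The jaws are still closing.

Request:
apply_moves(
  moves=[
    [-1,0,0,0,0],
    [-1,0,0,0,0],
    [-1,0,0,0,0],
    [-1,0,0,0,0],
    [-1,0,0,0,0],
  ],
)

```text
t: 5.98
eef_pos: [0.4599, -0.2, 0.0224]
ee_rot: [3.14, 0.0, -1.439]
force: [-5.2, -1.6, 4.4]
width: 0.0292
```

Request:
apply_moves(
  moves=[
    [-1,0,0,-0.004,0],
    [-1,0,0,-0.008,0],
    [-1,0,0,-0.012,0],
    [-1,0,0,-0.015,0],
    [-1,0,0,-0.015,0],
    [-1,0,0,-0.015,0],
    [-1,0,0,-0.012,0],
    [-1,0,0,-0.008,0],
    [-1,0,0,0,0.025],
    [-1,0,0,0,0.025],
    [-1,0,0,0,0],
  ],
)

```text
t: 6.9
eef_pos: [0.4605, -0.1998, 0.111]
ee_rot: [3.141, 0.0, -1.492]
force: [-0.8, 0.1, -3.3]
width: 0.0294
```

Run:
```python
from h import *
s=arm.get_state();print(s['eef_pos'],s['ee_rot'],s['width'],s['force'])
p=eyes.grab_frame('wrist');save(p,'w3.png');w=world(p);w3=w
for o in outline_of('filter',p)[:1]:
    print(o['score'],o['extent'])
    q=w[o['region']];q=q[(q[:,2]>.08)];mu=q.mean(0);vt=np.linalg.svd(q-mu,full_matrices=False)[2];t=(q-mu)@vt[0];print(len(q),mu,vt[0],t.min(),t.max(),q[:,2].max())
p=eyes.grab_frame('scene');save(p,'s3.png');w=world(p)
for o in outline_of('filter',p): print(o['score'],o['extent'])
p=eyes.grab_frame('top');save(p,'t3.png');w=world(p)
for o in outline_of('filter',p): print(o['score'],o['extent'])
a=[cv2.imread('pics/s3.png')[100:320,180:460],cv2.imread('pics/w3.png')]
cv2.imwrite('pics/c3.png',np.hstack([cv2.resize(a[0],(400,314)),cv2.resize(a[1],(400,314))]))
```

```text
[ 0.46052131 -0.19979355  0.1110258 ] [ 3.14118809e+00  3.23515170e-04 -1.49153417e+00] 0.02938256245721966 [-0.75723475  0.1266549  -3.30136292]
0.74 [286.5, 148.0, 359.5, 397.3]
14571 [ 0.46434681 -0.23215186  0.14060144] [-0.08051586  0.99621741 -0.03268124] -0.05566045989483521 0.07571523479146472 0.26822852946805104
0.84 [225.2, 175.7, 289.8, 250.1]
0.66 [93.0, 278.2, 191.0, 340.4]
0.3 [332.0, 288.7, 373.0, 341.3]
0.73 [422.9, 307.1, 515.2, 339.8]
0.59 [305.8, 270.5, 354.2, 287.1]
```

View pics/c3.png

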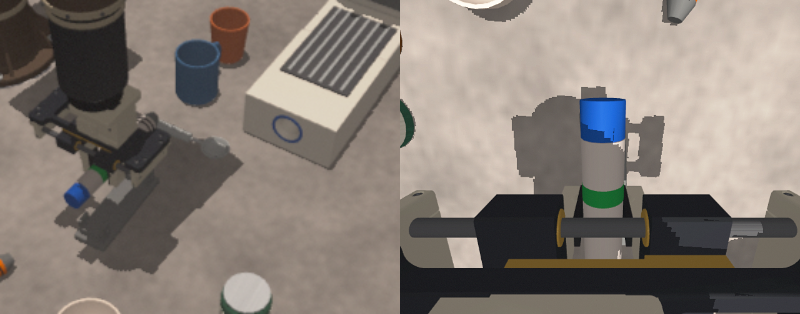

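```bash
cat >> h.py <<'E'
def rodfit(p,zmin=.08,zmax=.2,res=.004):
    # cylinder fit, r=15mm
    from scipy.optimize import least_squares
    w=world(p);o=outline_of('filter',p)[0];q=w[cv2.erode(o['region'].astype(np.uint8),np.ones((3,3)))>0]
    q=q[(q[:,2]>zmin)&(q[:,2]<zmax)];y0=np.median(q[:,1])
    def f(a):
        d=np.array([a[2],1,a[3]]);d/=np.linalg.norm(d);v=q-np.array([a[0],y0,a[1]])
        return np.linalg.norm(v-np.outer(v@d,d),axis=1)-.015
    r=least_squares(f,[np.median(q[:,0]),np.median(q[:,2])-.012,-.08,0],loss='soft_l1',f_scale=.001)
    a=r.x;print('n',len(q),'pt',a[0],y0,a[1],'dx/dy',a[2],'dz/dy',a[3],'med res',np.median(abs(r.fun)),'y range',np.percentile(q[:,1],[.5,99.5]))
E
python3 - <<'E'
from h import *
p=eyes.grab_frame('wrist');rodfit(p)
p=eyes.grab_frame('scene');rodfit(p)
E
```

```text
return _methods._mean(a, axis=axis, dtype=dtype,
  ret = ret.dtype.type(ret / rcount)
Traceback (most recent call last):
  File "h.py", line 22, in rodfit
    r=least_squares(f,[np.median(q[:,0]),np.median(q[:,2])-.012,-.08,0],loss='soft_l1',f_scale=.001)
ValueError: Initial guess is outside of provided bounds
```

```bash
sed -i "s/^    w=world(p);o=outline_of('filter',p)\[0\];/    w=world(p);o=max(outline_of('filter',p),key=lambda o:((w[...,2]>zmin)\&(w[...,2]<zmax)\&o['region']).sum());/" h.py
python3 - <<'E'
from h import *
p=eyes.grab_frame('wrist');rodfit(p,.1,.16)
p=eyes.grab_frame('scene');rodfit(p,.1,.16)
s=arm.get_state();print(s['eef_pos'],s['ee_rot'],s['force'],s['moment'])
E
```

```text
n 13783 pt 0.4650213138562096 -0.23753155686251026 0.12814414308629396 dx/dy -0.08282340134055997 dz/dy -0.003783902423623961 med res 0.00032036319767330367 y range [-0.27530022 -0.16550851]
n 439 pt 0.4652336188876867 -0.24158159277324187 0.12854569105831398 dx/dy -0.08031006904196256 dz/dy -0.01112031444487524 med res 0.0012634553312055232 y range [-0.2764238  -0.07461884]
[ 0.4608073  -0.19995722  0.11151961] [ 3.14151371e+00 -2.49497303e-07 -1.48879677e+00] [-0.21810347  0.62739733 -2.31305121] [ 0.04547701 -0.01109716  0.01269265]
```

Request:
apply_moves(
  moves=[
    [-1,-0.008,-0.008,0,0],
    [-1,-0.016,-0.017,0,0],
    [-1,-0.016,-0.017,0,0],
    [-1,-0.016,-0.017,0,0],
    [-1,-0.016,-0.017,0,0],
    [-1,-0.016,-0.017,0,0],
    [-1,-0.016,-0.017,0,0],
    [-1,-0.016,-0.017,0,0],
    [-1,-0.016,-0.017,0,0],
    [-1,-0.012,-0.01,0,0],
    [-1,-0.005,-0.004,0,0],
    [-1,0,0,0,0],
  ],
)

```text
t: 8.5
eef_pos: [0.6063, -0.0332, 0.1112]
ee_rot: [3.141, -0.0, -1.487]
force: [0.6, -0.7, -2.8]
width: 0.0293
```

Request:
apply_moves(
  moves=[
    [-1,0,0,0.01,0],
    [-1,0,0,0.015,0],
    [-1,0,0,0.018,0],
    [-1,0,0,0.015,0],
    [-1,0,0,0.012,0],
    [-1,0,0,0.007,0],
    [-1,0,0,0.003,0],
    [-1,0,0,0,0],
    [-1,0,0,0,0],
  ],
)

```text
t: 9.25
eef_pos: [0.6059, -0.0349, 0.032]
ee_rot: [-3.141, -0.0, -1.489]
force: [0.2, 0.3, -1.8]
width: 0.0293
```

Run:
```python
from h import *
s=arm.get_state();print(s['eef_pos'],s['ee_rot'],s['force'],s['moment'])
print(rel([.6065,-.0385,.031]))
p=eyes.grab_frame('wrist');rodfit(p,.03,.07)
p=eyes.grab_frame('scene');rodfit(p,.03,.07)
save(p,'s4.png')
p=eyes.grab_frame('top');save(p,'t4.png')
a=[cv2.imread('pics/s4.png')[90:290,250:500],cv2.imread('pics/t4.png')[130:330,150:400]]
cv2.imwrite('pics/c4.png',np.hstack([cv2.resize(i,(400,320)) for i in a]))
```

```text
[ 0.60585454 -0.03485855  0.03195296] [-3.14116710e+00 -9.84902646e-05 -1.48904797e+00] [ 0.1622694   0.2944185  -1.78209464] [-0.01527353 -0.0888813  -0.00372732]
[ 0.0036819  -0.00034554  0.00095347]
n 13818 pt 0.6101438679980329 -0.0722155824463592 0.048810126406599694 dx/dy -0.08318641102735364 dz/dy -0.003774432527774524 med res 0.0003135983249566224 y range [-0.11026051 -0.00026896]
n 294 pt 0.610186727030119 -0.08444438766505008 0.050321279795916295 dx/dy -0.014318325531249254 dz/dy -0.020021911920074967 med res 0.001574495221014608 y range [-0.1118937 -0.0369471]
```

View pics/c4.png

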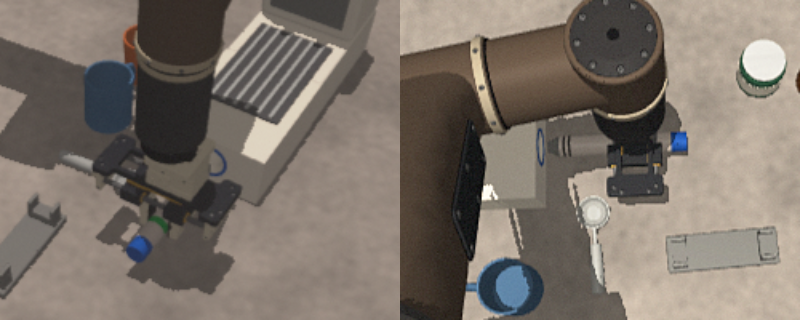

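The tip (crop 552,147) faces the ring (541,147), and the rod line meets the face at x=0.595, z=0.048. I'm inserting slowly.

Request:
apply_moves(
  moves=[
    [-1,-0.002,0,0,0],
    [-1,-0.003,0,0,0],
    [-1,-0.003,0,0,0],
    [-1,-0.003,0,0,0],
    [-1,-0.003,0,0,0],
    [-1,-0.003,0,0,0],
    [-1,-0.003,0,0,0],
    [-1,-0.003,0,0,0],
    [-1,-0.003,0,0,0],
    [-1,-0.003,0,0,0],
  ],
)

```text
t: 10.33
eef_pos: [0.6033, -0.0053, 0.0315]
ee_rot: [3.142, -0.0, -1.489]
force: [0.1, 0.5, -2.2]
width: 0.0294
```

Request:
apply_moves(
  moves=[
    [-1,-0.003,0,0,0],
    [-1,-0.003,0,0,0],
    [-1,-0.003,0,0,0],
    [-1,-0.003,0,0,0],
    [-1,-0.003,0,0,0],
    [-1,-0.003,0,0,0],
  ],
)

```text
t: 10.83
eef_pos: [0.6018, 0.0126, 0.0316]
ee_rot: [3.142, 0.0, -1.489]
force: [-0.5, -0.1, -2.1]
width: 0.0298
```

Request:
apply_moves(
  moves=[
    [-1,-0.005,0,0,0],
    [-1,-0.005,0,0,0],
    [-1,-0.005,0,0,0],
    [-1,-0.005,0,0,0],
    [-1,-0.005,0,0,0],
    [-1,-0.005,0,0,0],
  ],
)

```text
t: 11.33
eef_pos: [0.5994, 0.0428, 0.0316]
ee_rot: [-3.142, 0.0, -1.489]
force: [0.1, 0.1, -2.0]
width: 0.0293
```

Request:
apply_moves(
  moves=[
    [-1,-0.005,0,0,0],
    [-1,-0.005,0,0,0],
    [-1,-0.005,0,0,0],
    [-1,-0.005,0,0,0],
    [-1,-0.005,0,0,0],
    [-1,-0.005,0,0,0],
    [-1,-0.004,0,0,0],
    [-1,0,0,0,0],
  ],
)

```text
t: 12.0
eef_pos: [0.5967, 0.0769, 0.0316]
ee_rot: [-3.141, 0.0, -1.488]
force: [0.5, 0.1, -2.6]
width: 0.0293
```

Run:
```python
from h import *
s=arm.get_state();print(s['eef_pos'],s['ee_rot'],s['force'],s['moment'])
p=eyes.grab_frame('wrist');rodfit(p,.03,.07);save(p,'w5.png')
p=eyes.grab_frame('scene');save(p,'s5.png')
a=[cv2.imread('pics/s5.png')[90:290,250:500],cv2.imread('pics/w5.png')]
cv2.imwrite('pics/c5.png',np.hstack([cv2.resize(i,(400,320)) for i in a]))
```

```text
[0.59668921 0.07690342 0.03159009] [-3.14142450e+00  7.81180317e-05 -1.48816154e+00] [ 0.50560428  0.135436   -2.60172602] [-0.01205686 -0.04623694 -0.03666926]
n 14137 pt 0.6009710523372688 0.03982140974723675 0.04844261865655162 dx/dy -0.08363987246441897 dz/dy -0.0036459176169073198 med res 0.00031806283360408076 y range [0.00148001 0.11175789]
```

View pics/c5.png

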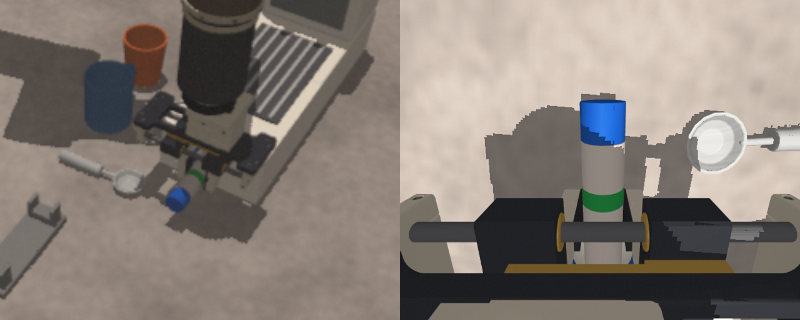

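The cap's rear face is at y≈0.0015, so about 102 mm is in. Letting go now.

Request:
apply_moves(
  moves=[
    [1,0,0,0,0],
    [1,0,0,0,0],
    [1,0,0,0,0],
    [1,0,0,0,0],
    [1,0,0,0,0],
    [1,0,0,0,0],
    [1,0,0,0,0],
    [1,0,0,0,0],
    [1,0,0,0,0],
    [1,0,0,0,0],
    [1,0,0,0,0],
    [1,0,0,0,0],
  ],
)

```text
t: 13.15
eef_pos: [0.5967, 0.0761, 0.0316]
ee_rot: [3.142, -0.0, -1.489]
force: [-0.8, -0.7, 0.6]
width: 0.0873
```

Request:
apply_moves(
  moves=[
    [1,0,0,-0.01,0],
    [1,0,0,-0.02,0],
    [1,0,0,-0.025,0],
    [1,0,0,-0.025,0],
    [1,0,0,-0.02,0],
    [1,0.02,0,0,0],
    [1,0.025,0,0,0],
    [1,0.025,0,0,0],
    [1,0.025,0,0,0],
    [1,0.02,0,0,0],
    [1,0.01,0,0,0],
    [1,0,0,0,0],
  ],
)

```text
t: 14.15
eef_pos: [0.6069, -0.0503, 0.1321]
ee_rot: [-3.141, -0.0, -1.491]
force: [0.1, 1.0, -0.2]
width: 0.0874
```

Run:
```python
from h import *
s=arm.get_state();print(s['eef_pos'],s['ee_rot'],s['force'],s['width'])
p=eyes.grab_frame('wrist');save(p,'w6.png')
try: rodfit(p,.03,.07)
except Exception as e: print(e)
p=eyes.grab_frame('scene');save(p,'s6.png');
try: rodfit(p,.03,.07)
except Exception as e: print(e)
a=[cv2.imread('pics/s6.png')[90:290,250:500],cv2.imread('pics/w6.png')]
cv2.imwrite('pics/c6.png',np.hstack([cv2.resize(i,(400,320)) for i in a]))
```

```text
[ 0.60688568 -0.05025887  0.13214479] [-3.14128136e+00 -1.16832279e-04 -1.49096766e+00] [ 0.1462554   0.984113   -0.17295999] 0.08744807976139665
n 2126 pt 0.6035551874398289 0.01793303619438265 0.04138656125950244 dx/dy -0.0833093855088122 dz/dy 0.052589284851362585 med res 0.0004093328639937508 y range [-0.00098056  0.0811926 ]
n 167 pt 0.37951265886128205 -0.4544275808301291 0.016523567837680223 dx/dy 0.21128833368490268 dz/dy -0.0012151861842177878 med res 0.0007289481152476674 y range [-0.55403074 -0.36704153]
```

View pics/c6.png

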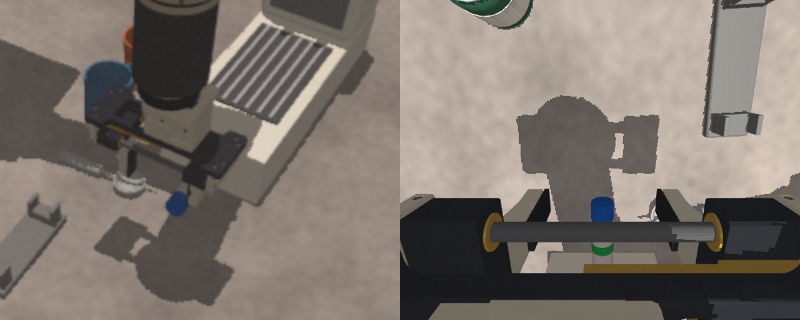

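The cartridge was left free and stays put, drooping about 3°, with its cap near (0.605, 0.0, 0.041). Next I'll close the fingers and come down behind the cap.

Request:
apply_moves(
  moves=[
    [-1,0.002,-0.002,0,0],
    [-1,0,0,0,0],
    [-1,0,0,0,0],
    [-1,0,0,0,0],
    [-1,0,0,0.01,0],
    [-1,0,0,0.015,0],
    [-1,0,0,0.015,0],
    [-1,0,0,0.015,0],
    [-1,0,0,0.015,0],
    [-1,0,0,0.015,0],
    [-1,0,0,0.01,0],
    [-1,0,0,0.004,0],
  ],
)

```text
t: 15.35
eef_pos: [0.6078, -0.0505, 0.0303]
ee_rot: [3.139, -0.0, -1.489]
force: [0.1, -0.3, -0.5]
width: 0.0131
```

Request:
apply_moves(
  moves=[
    [-1,0,0,0,0],
    [-1,0,0,0,0],
    [-1,0,0,0,0],
    [-1,-0.004,0,0,0],
    [-1,-0.006,0,0,0],
    [-1,-0.006,0,0,0],
    [-1,-0.006,0,0,0],
    [-1,-0.005,0,0,0],
    [-1,-0.003,0,0,0],
  ],
)

```text
t: 16.1
eef_pos: [0.6066, -0.0194, 0.0327]
ee_rot: [-3.141, 0.0, -1.488]
force: [0.4, 0.1, 0.2]
width: 0.0003
```

Run:
```python
from h import *
s=arm.get_state();print(s['eef_pos'],s['ee_rot'],s['force'],s['width'])
p=eyes.grab_frame('wrist');save(p,'w7.png')
p=eyes.grab_frame('scene');save(p,'s7.png');
a=[cv2.imread('pics/s7.png')[90:290,250:500],cv2.imread('pics/w7.png')]
cv2.imwrite('pics/c7.png',np.hstack([cv2.resize(i,(400,320)) for i in a]))
```

```text
[ 0.60659638 -0.01940914  0.03271116] [-3.14134095e+00  5.58723142e-05 -1.48802800e+00] [0.36623428 0.13958373 0.18672301] 0.000255954843911758
```

View pics/c7.png

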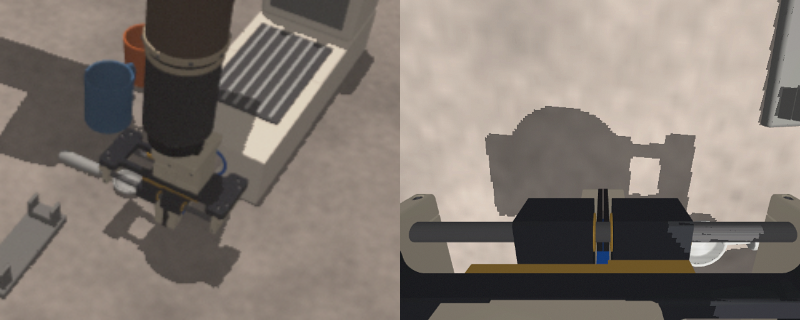

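Request:
apply_moves(
  moves=[
    [-1,-0.003,0,0,0],
    [-1,-0.004,0,0,0],
    [-1,-0.004,0,0,0],
    [-1,-0.004,0,0,0],
    [-1,-0.004,0,0,0],
    [-1,-0.004,0,0,0],
  ],
)

```text
t: 16.7
eef_pos: [0.6047, 0.0015, 0.0331]
ee_rot: [3.141, -0.002, -1.489]
force: [1.2, -11.1, 4.9]
width: 0.0003
```

Request:
apply_moves(
  moves=[
    [-1,-0.004,0,0,0],
    [-1,-0.004,0,0,0],
    [-1,-0.004,0,0,0],
    [-1,-0.004,0,0,0],
    [-1,-0.004,0,0,0],
    [-1,-0.004,0,0,0],
  ],
)

```text
t: 17.2
eef_pos: [0.603, 0.0232, 0.0343]
ee_rot: [3.141, -0.004, -1.488]
force: [0.3, -21.8, 13.3]
width: 0.0003
```

Run:
```python
from h import *
s=arm.get_state();print(s['eef_pos'],s['ee_rot'],s['force'],s['moment'])
p=eyes.grab_frame('wrist');save(p,'w8.png')
p=eyes.grab_frame('scene');save(p,'s8.png');
a=[cv2.imread('pics/s8.png')[90:290,250:500],cv2.imread('pics/w8.png')]
cv2.imwrite('pics/c8.png',np.hstack([cv2.resize(i,(400,320)) for i in a]))
```

```text
[0.6030272  0.02317436 0.03426111] [ 3.14117847 -0.00414235 -1.48838114] [  0.2984847  -21.83524976  13.33062888] [-7.59864836 -0.2668437   0.07179796]
```

View pics/c8.png

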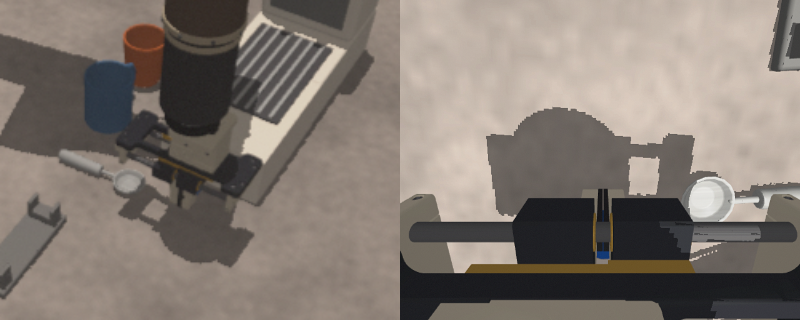

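The push force climbs (22 N along the bore, 13 N up) because the drooping end rubs upward on the finger. I'll back off, re-grip near the cap and carry it level instead.

Request:
apply_moves(
  moves=[
    [-1,0.006,0,0,0],
    [-1,0.008,0,0,0],
    [-1,0.004,0,0,0],
    [-1,0,0,-0.015,0],
    [1,0,0,-0.02,0],
    [1,0,0,-0.02,0],
    [1,0,0,-0.01,0],
    [1,0,0,0,0],
    [1,0,0,0,0],
    [1,0,0,0,0],
    [1,0,0,0,0],
    [1,0,0,0,0],
  ],
)

```text
t: 18.3
eef_pos: [0.6036, 0.0084, 0.0964]
ee_rot: [3.14, -0.0, -1.489]
force: [-0.4, -0.5, 0.2]
width: 0.0479
```

Request:
apply_moves(
  moves=[
    [1,0,0,0,0],
    [1,0,0,0,0],
    [1,0,0,0,0],
    [1,0,0,0,0],
    [1,0,0,0,0],
  ],
)

```text
t: 18.72
eef_pos: [0.6042, 0.0085, 0.0975]
ee_rot: [3.142, -0.0, -1.489]
force: [0.1, -0.1, 0.3]
width: 0.0816
```

Run:
```python
from h import *
s=arm.get_state();print(s['eef_pos'],s['ee_rot'],s['force'],s['moment'],s['width'])
p=eyes.grab_frame('wrist');save(p,'w9.png')
w=world(p);hsv=cv2.cvtColor(p['color'],cv2.COLOR_RGB2HSV).astype(int)
m=(hsv[...,0]>105)&(hsv[...,0]<130)&(hsv[...,1]>140)&(w[...,2]<.08);q=w[m];print(m.sum(),q.min(0),q.max(0))
try:
  rodfit(p,.03,.07)
except Exception as e:print(e)
```

```text
[0.60419093 0.00850417 0.09750488] [ 3.14151053e+00 -1.22036671e-05 -1.48880086e+00] [ 0.11221218 -0.07323914  0.31160545] [ 0.05382007 -0.03654897  0.05956671] 0.08158266731081865
1975 [0.56759754 0.03450953 0.02438793] [0.62416642 0.11425172 0.06179104]
n 2632 pt 0.6011151643843383 0.049463761169464465 0.04537812424402897 dx/dy -0.08524135818973666 dz/dy 0.012984488474274412 med res 0.00042371700084136744 y range [0.03522448 0.10496232]
```

View pics/w9.png

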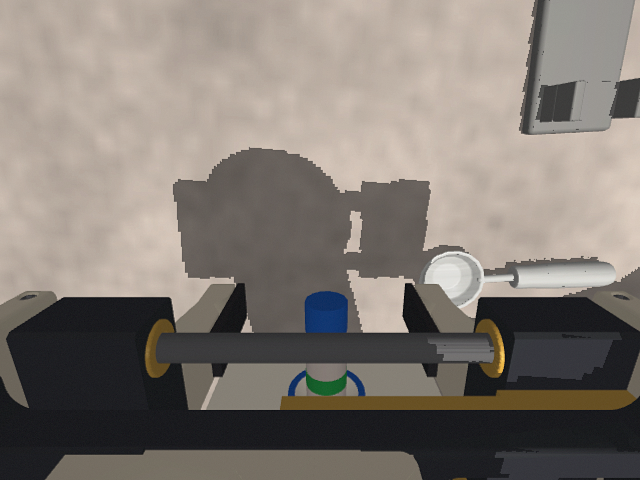

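Cap face at y=0.0345, axis z≈0.045, slope down to about 0.013. Moving to grip 16 mm in from the cap face.

Request:
apply_moves(
  moves=[
    [1,-0.01,0,0,0],
    [1,-0.015,0,0,0],
    [1,-0.012,0,0,0],
    [1,-0.004,0,0.01,0],
    [1,0,0,0.015,0],
    [1,0,0,0.015,0],
    [1,0,0,0.015,0],
    [1,0,0,0.01,0],
    [1,0,0,0.003,0],
    [1,0,0,0,0],
  ],
)

```text
t: 19.65
eef_pos: [0.6002, 0.0492, 0.0284]
ee_rot: [3.14, -0.001, -1.489]
force: [0.4, 0.5, -0.2]
width: 0.0876
```

Request:
apply_moves(
  moves=[
    [-1,0,0,0,0],
    [-1,0,0,0,0],
    [-1,0,0,0,0],
    [-1,0,0,0,0],
    [-1,0,0,0,0],
    [-1,0,0,0,0],
    [-1,0,0,0,0],
    [-1,0,0,0,0],
    [-1,0,0,0,0],
    [-1,0,0,0,0],
    [-1,0,0,0,0],
    [-1,0,0,0,0],
  ],
  newtons=30,
)

```text
t: 20.65
eef_pos: [0.6006, 0.0493, 0.0295]
ee_rot: [3.141, -0.0, -1.489]
force: [-0.8, -0.8, 0.9]
width: 0.0291
```

Request:
apply_moves(
  moves=[
    [-1,0,0,-0.0012,0],
    [-1,0,0,-0.0013,0],
    [-1,-0.002,0,0,0],
    [-1,-0.003,0,0,0],
    [-1,-0.003,0,0,0],
    [-1,-0.003,0,0,0],
  ],
)

```text
t: 21.15
eef_pos: [0.5999, 0.0606, 0.032]
ee_rot: [3.142, -0.0, -1.489]
force: [0.1, -1.4, -1.5]
width: 0.0291
```

Request:
apply_moves(
  moves=[
    [-1,-0.004,0,0,0],
    [-1,-0.004,0,0,0],
    [-1,-0.004,0,0,0],
    [-1,-0.004,0,0,0],
    [-1,-0.004,0,0,0],
    [-1,-0.004,0,0,0],
    [-1,-0.004,0,0,0],
    [-1,-0.003,0,0,0],
    [-1,-0.002,0,0,0],
    [-1,0,0,0,0],
  ],
)

```text
t: 21.98
eef_pos: [0.5973, 0.0937, 0.0321]
ee_rot: [-3.141, 0.0, -1.488]
force: [-0.3, 0.1, -1.9]
width: 0.0292
```

Request:
apply_moves(
  moves=[
    [1,0,0,0,0],
    [1,0,0,0,0],
    [1,0,0,0,0],
    [1,0,0,0,0],
    [1,0,0,0,0],
    [1,0,0,0,0],
    [1,0,0,-0.01,0],
    [1,0,0,-0.02,0],
    [1,0,0,-0.02,0],
    [1,0,0,-0.015,0],
    [1,0,0,0,0],
  ],
)

```text
t: 22.9
eef_pos: [0.5994, 0.0939, 0.1015]
ee_rot: [-3.136, 0.001, -1.488]
force: [1.4, 0.4, 0.3]
width: 0.0871
```

Request:
apply_moves(
  moves=[
    [-1,0.02,0,0,0],
    [-1,0.02,0,0,0],
    [-1,0.015,0,0,0],
    [-1,0.005,0,0,0],
    [-1,0,0,0,0],
  ],
)

```text
t: 23.32
eef_pos: [0.6021, 0.0321, 0.0971]
ee_rot: [3.141, -0.0, -1.491]
force: [-0.3, 0.2, -0.7]
width: 0.0598
```

Run:
```python
from h import *
s=arm.get_state();print(s['eef_pos'],s['ee_rot'],s['force'],s['moment'],s['width'])
p=eyes.grab_frame('wrist');save(p,'w10.png')
w=world(p);hsv=cv2.cvtColor(p['color'],cv2.COLOR_RGB2HSV).astype(int)
m=(hsv[...,0]>105)&(hsv[...,0]<130)&(hsv[...,1]>140)&(w[...,2]<.08);q=w[m];print(m.sum(),q.min(0),q.max(0),np.percentile(q[:,1],[1,5,50]))
try:
  rodfit(p,.03,.07)
except Exception as e:print(e)
```

```text
[0.60210713 0.03212738 0.0970677 ] [ 3.14141100e+00 -5.55222964e-05 -1.49073282e+00] [-0.29985653  0.21098057 -0.66502948] [ 0.11038256 -0.06931105 -0.05174979] 0.05981080453443229
1354 [0.5677079  0.07893538 0.03217751] [0.62416067 0.11436484 0.07612145] [0.07925812 0.07963932 0.10322666]
n 1237 pt 0.5967577546959341 0.10552384026770414 0.047107367495193085 dx/dy -0.12123109030675691 dz/dy -0.33386696653665004 med res 0.0014940066369961667 y range [0.07918002 0.12017296]
```

View pics/w10.png

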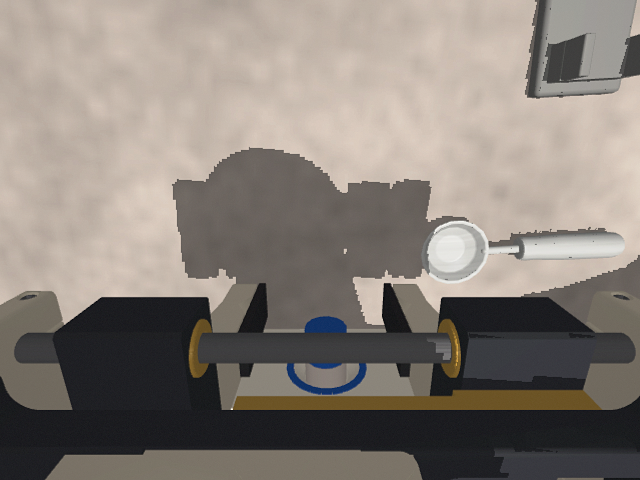

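Cap face at y=0.079, 30 mm out and nearly level. Now the last 20 mm with shut fingers.

Request:
apply_moves(
  moves=[
    [-1,0,0,0,0],
    [-1,0,0,0,0],
    [-1,0,0,0.01,0],
    [-1,0,0,0.015,0],
    [-1,0,0,0.015,0],
    [-1,0,0,0.015,0],
    [-1,0,0,0.007,0],
    [-1,0,0,0.002,0],
    [-1,0,0,0,0],
    [-1,0,0,0,0],
  ],
)

```text
t: 24.25
eef_pos: [0.6026, 0.0336, 0.0334]
ee_rot: [-3.141, -0.0, -1.488]
force: [0.3, -0.0, 0.3]
width: 0.0007
```

Request:
apply_moves(
  moves=[
    [-1,-0.005,0,0,0],
    [-1,-0.007,0,0,0],
    [-1,-0.007,0,0,0],
    [-1,-0.006,0,0,0],
    [-1,-0.005,0,0,0],
    [-1,-0.003,0,0,0],
    [-1,-0.003,0,0,0],
    [-1,-0.003,0,0,0],
  ],
)

```text
t: 24.92
eef_pos: [0.5988, 0.0723, 0.0331]
ee_rot: [3.141, -0.0, -1.488]
force: [-0.7, -2.7, 1.3]
width: 0.0004
```

Request:
apply_moves(
  moves=[
    [-1,-0.003,0,0,0],
    [-1,-0.003,0,0,0],
    [-1,-0.003,0,0,0],
  ],
)

```text
t: 25.17
eef_pos: [0.5981, 0.0811, 0.0331]
ee_rot: [3.141, -0.0, -1.489]
force: [-1.0, -2.6, 1.2]
width: 0.0003
```

Request:
apply_moves(
  moves=[
    [-1,-0.002,0,0,0],
    [-1,-0.002,0,0,0],
    [-1,-0.002,0,0,0],
  ],
)

```text
t: 25.42
eef_pos: [0.5976, 0.0873, 0.033]
ee_rot: [3.141, -0.0, -1.489]
force: [-0.8, -2.8, 0.6]
width: 0.0004
```

Request:
apply_moves(
  moves=[
    [-1,-0.001,0,0,0],
    [-1,-0.001,0,0,0],
    [-1,-0.001,0,0,0],
  ],
)

```text
t: 25.67
eef_pos: [0.5974, 0.0902, 0.033]
ee_rot: [3.141, -0.0, -1.489]
force: [-0.6, -2.8, 1.6]
width: 0.0002
```

Request:
apply_moves(
  moves=[
    [-1,-0.001,0,0,0],
    [-1,-0.001,0,0,0],
  ],
)

```text
t: 25.83
eef_pos: [0.5971, 0.0904, 0.033]
ee_rot: [3.14, -0.002, -1.489]
force: [2.7, -16.9, 2.2]
width: 0.0005
```

Request:
apply_moves(
  moves=[
    [-1,-0.001,0,0,0],
    [-1,-0.001,0,0,0],
  ],
)

```text
t: 26.0
eef_pos: [0.5966, 0.0905, 0.033]
ee_rot: [3.139, -0.005, -1.489]
force: [4.5, -25.5, 2.7]
width: 0.0003
```

It stopped dead at TCP y=0.0905 with force rising from 3 to 25 N: home. Backing off to check.

Request:
apply_moves(
  moves=[
    [-1,0.004,0,0,0],
    [-1,0.008,0,0,0],
    [-1,0.015,0,0,0],
    [-1,0.02,0,0,0],
    [-1,0.02,0,-0.01,0],
    [-1,0.015,0,-0.02,0],
    [-1,0.01,0,-0.02,0],
    [-1,0,0,-0.02,0],
    [-1,0,0,-0.02,0],
    [-1,0,0,-0.01,0],
    [-1,0,0,0,0],
    [-1,0,0,0,0],
  ],
)

```text
t: 27.0
eef_pos: [0.6048, 0.0025, 0.1331]
ee_rot: [-3.141, 0.001, -1.489]
force: [-0.2, -0.6, -0.2]
width: 0.0004
```

Run:
```python
from h import *
s=arm.get_state();print(s['eef_pos'],s['ee_rot'],s['force'],s['width'])
p=eyes.grab_frame('wrist');save(p,'w11.png')
w=world(p);hsv=cv2.cvtColor(p['color'],cv2.COLOR_RGB2HSV).astype(int)
m=(hsv[...,0]>105)&(hsv[...,0]<130)&(hsv[...,1]>140)&(w[...,2]<.08);q=w[m];print(m.sum(),q.min(0),q.max(0),np.percentile(q[:,1],[1,5,25,50,75,95]))
f=w[(abs(w[...,0]-.6)<.08)&(w[...,2]>.01)&(w[...,2]<.025)&(w[...,1]>.08)]
if len(f): print('face y-.08x',np.median(f[:,1]+.0813*(f[:,0]-.5955)))
p=eyes.grab_frame('scene');save(p,'s11.png')
a=[cv2.imread('pics/s11.png'),cv2.imread('pics/w11.png')]
cv2.imwrite('pics/c11.png',np.hstack([cv2.resize(i,(400,300)) for i in a]))
```

```text
[0.60476017 0.00251341 0.13306944] [-3.14063396e+00  7.72697046e-04 -1.48901628e+00] [-0.15384858 -0.55492924 -0.21473213] 0.00036559973506749123
291 [0.58852295 0.10102518 0.05662212] [0.60475579 0.12196389 0.07719734] [0.10176931 0.10624719 0.11093213 0.11315895 0.11684148 0.12000612]
```

View pics/s11.png

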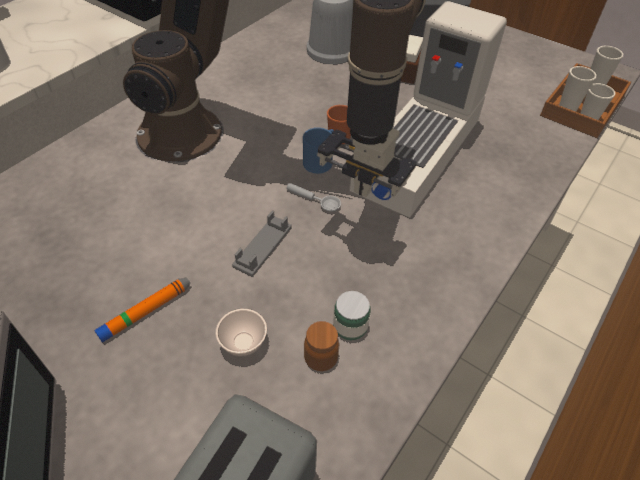

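View pics/w11.png

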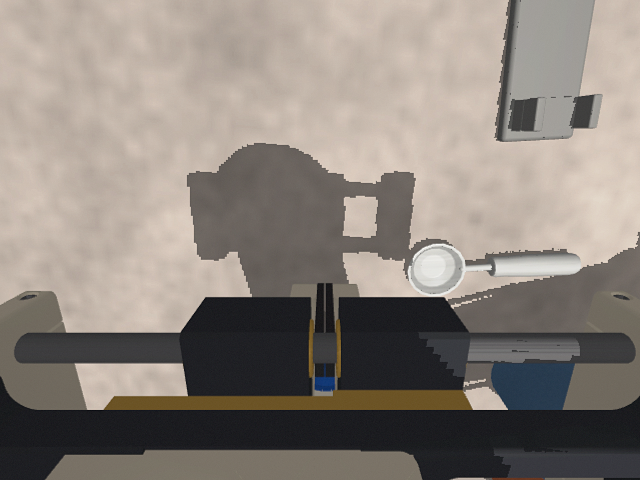

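The blue cap sits inside the ring at scene (381,190), its face at y≈0.101, about 9–10 mm out of the dispenser's face. The bystanders and the orange look-alike are where they were, and the arm is clear.

```bash
python3 -c "
from station import job
print(job.job_done())"
```

```text
the job is handed in; nothing more can be done
None
```

The white cartridge is fully home in the dispenser port, and I handed the job in at about 27 s of the 59 s allowed.

- **First half:** I took the cartridge from the cradle, slid it about 102 mm in and let go of it completely. It stayed there, drooping about 3°.
- **Change of plan:** My first press on the blue end moved it about 30 mm. The force then climbed to 22 N along the bore, plus 13 N upward from the drooping end. I backed off, re-gripped near the cap and slid it in level until the cap stood about 30 mm out. I pressed the rest with shut fingers at about 3 N.
- **Fully home:** It stopped hard, with the force rising to 25 N and no further travel.
- **Last checks:** The cap face is at y ≈ 0.101 m. That is about 9–10 mm out of the dispenser's face, against the 10 mm specified. The dispenser face itself reads 0.109–0.112 m depending on the method, so that figure is good to about 2 mm. The gripper was partly in the way of the wrist view of the cap, and one automatic check of the face position returned no points.
- **Surroundings:** The crockery, jars, spoon and orange look-alike look unmoved in the last scene picture. This was by eye, and the gripper partly hid the mug and cup. The arm was clear of everything at hand-in, with almost no force on it.

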